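# Push a steel plate out to its red line over a bench block's edge

### The job

Push the flat steel plate across the plywood block with the fingertips until it sticks out over the block's dark steel-trimmed edge just as far as its red line: the line should lie right along the outer edge of the trim, parallel to it, ready for the overhang to be filed. Only push it; do not pick it up, tip it or drop it off the block. Leave it lying flat there and leave every other thing where it stands.

Things in the scene. Friction and masses are not known exactly. Their poses are not given: they have to be found in the camera images.
- block: fixed plywood bench block, 220 (its x) x 280 (its y) x 40 mm high, flat top. Origin at the centre of its underside, on the cart top; z up. A 14 mm dark steel strip, flush with the top, trims its +x edge (the side away from the robot); the outer face of that strip is 110 mm from the origin along the block's +x.
- block_edge (a point): middle of the upper outer edge of the block's dark steel trim: 110 mm along the block's +x and 40 mm above its underside. The edge runs along the block's y.
- plate: loose grey steel plate, 90 (its x) x 100 (its y) x 10 mm thick, about 0.5 kg, four 9 mm holes, flat on the block, askew by up to 20 degrees, its +x side roughly towards the trim. Origin at the centre of its underside. It stops as soon as the pushing stops. A red line runs across its top along its y, 10 mm on the +x side of centre: 35 mm behind the leading edge, 55 mm ahead of the rear edge.
- red_line (a point): middle of the red line on the plate's top face: 10 mm along the plate's +x from its centre, 10 mm above its underside.
- end_cap: black plastic end cap, 30 x 30 x 19 mm, loose on the block at one end of the trim; leave alone. Origin at the centre of its underside.
- bracket: galvanised angle bracket, 30 x 40 x 40 mm, loose on the block at the other end of the trim; leave alone. Origin at the centre of its underside.
- washer_jar: white jar with red lid, diameter 60, 78 mm high, loose on the cart to the left; leave alone. Origin at the centre of its underside.
- thread_lock: cream bottle with red nozzle, diameter 50, 143 mm high, loose on the cart at the back left; leave alone. Origin at the centre of its underside.
- tape_measure: yellow tape measure, 32 x 77 x 68 mm high, loose on the cart to the right; leave alone. Origin at the centre of its underside.
- spanner: steel combination spanner, 26 x 175 x 8 mm, long axis its y, lying loose on the cart at the front right; leave alone. Origin at the centre of its underside.
Not all that is in view belongs to the job. There is more than one size of the plate; the job needs the larger.

How it is judged:
By the outcome, as a careful person would: the job done as asked, in the order asked, and still so for the second after the job is handed in, with the robot touching nothing.
It also fails if it takes over 40 s, if anything falls off the work surface, if the arm or the gripper's body presses on something with over 40 N, if the wrist force passes 120 N, or if a joint passes its speed limit or range.

### The arm

A 6-joint arm with a two-finger parallel gripper is mounted at the origin on the work surface; the furniture and walls round the work are solid. World frame = base frame: x ahead of the robot, y to its left, z up, the work surface at z = 0. Lengths are in m, angles in rad, forces in N, time in s.
With the tool pointing down it reaches from about 0.35 to 0.975 m from the base axis. Payload 4.9 kg.
Tool frame: the origin (TCP) lies midway between the tips of the shut fingers; the grasp point (between the pads) lies 19 mm behind it; z points along the fingers, y is the line along which they close (so a half turn about z gives the same grasp; the last joint's range is limited). The gripper opens to 85 mm and grips with 20 to 120 N. Pads are 22 mm wide; open, the fingers measure 114 mm over their backs; the gripper's body (76 mm by 85 mm) begins 54 mm behind the grasp point. The pads swing forward as they close: fully open they stand 13 mm farther back than shut.
Start: joints at [1.083, 0.053, 1.613, -0, 1.476, -0.119], TCP at [0.225, 0.583, 0.231] pointing down, gripper open.
Joint ranges: [-3.01, 3.01], [-1.01, 2.22], [0.06, 2.58], [-1.02, 4.17], [0.09, 2.62], [-3.14, 3.14]. Speed limits (rad/s): [2.57, 2.57, 3.14, 3.14, 3.14, 3.14].

### API

Orientations are given as a rotation vector (axis times angle).
In Python, from station import ctrl, optics, job gives the robot as it stands.
- The arm moves only by the shell command python3 -m jog 'ROWS' [OPENING] [FORCE]. ROWS is JSON, a list of rows, each a list of 2 entries, a list of its own where there are three numbers: the shift along the tool's x, y, z in m, then the turn, a rotation vector about the tool's x, y, z in rad. A call has 1 to 5 rows; each row is the pose to reach, as a shift and turn from the pose commanded when the call began, along the tool's axes at that moment; what a row does not reach only later rows make up. A row lasts 1/10 s, in which the tool goes at most 50 mm and 8.59 degrees, less where a joint would pass 70% of its speed; a pose out of reach is approached as far as the arm can. A call with a gripper value outside its range is refused whole. OPENING is the opening, from 0 (shut) to 1 (fully open), set as the call begins (- or left out, the last holds). The fingers move at their own pace and stop on an object; FORCE is the grip in N (left out, the last holds). Time passes only in rows, so rows that repeat a pose let the fingers close. It gives the time, the measured TCP pose, the force, the opening and the grip force at its end, in the units of the state.
- ctrl.get_obs(): the state, without advancing time (a new reading comes with each control period).
- optics.get_image(name): name is "side" or "top" or "wrist"; returns a dict with "image" (420x560x3 uint8, blue, green, red), "fx", "fy", "cx", "cy" (pixels), "rvec" (rotation vector, rad) and "tvec" (3), from world to camera coordinates, as OpenCV has them; the wrist camera has in their place "mount" (4x4, takes a point from camera to tool coordinates, whose origin is the TCP and whose axes are the flange's). Camera axes: x right, y down, z forward; pixel columns grow to the right and rows downward; lengths in m; the calibration is good to about 2 mm. The wrist camera is an equidistant fisheye: a pixel r from the principal point sees the ray r / f radians off the axis. A picture is of the moment at which its call begins: read the wrist's pose just before it. There is no depth.
- job.finish_job(): hands the job in; it is judged then, once.
The state is a dict: "t": time; "q": joint angles; "dq": joint speeds; "effort": joint torques, N m; "tool_pos": TCP position; "tool_rot": TCP orientation; "contact_force": force on the tool from outside, world axes, zero at the start; "wrist_torque": the same for the moment, N m; "opening": finger opening in m; "grip_force": force on a finger pad.
Only numpy, scipy, OpenCV 4.12 (cv2) and the standard library are available. Lean on these libraries where they do the work, as an engineer would, in place of code of your own. Each camera call takes 0.05 s, during which the arm holds its last target. There are 200 camera calls.

## Working session

There is one attempt and no reset: what is moved stays moved. The work goes in short steps, Python scripts to look and compute and a shell command to move; the robot and the scene stay as the last step left them, time stands still between calls to the robot, and variables do not carry over. Pictures are saved under pics/ and viewed, at most 10 in all, crops included, and the job is handed in when it is done.

```bash
mkdir -p pics; ls
python3 - <<'E'
from station import ctrl, optics
import cv2,numpy as np
print(ctrl.get_obs())
for n in ("top","side"):
    d=optics.get_image(n); cv2.imwrite(f"pics/{n}0.png",d["image"])
    np.savez(f"cal_{n}.npz",**{k:np.array(v) for k,v in d.items() if k!="image"})
    print(n,{k:v for k,v in d.items() if k!="image"})
E
```

```text
pics
{'t': 0.0, 'q': array([ 1.08293820e+00,  5.33411911e-02,  1.61432094e+00, -7.63525571e-06,
        1.47600032e+00, -1.18970189e-01]), 'dq': array([-5.76484872e-04, -6.66218925e-04, -3.37287742e-05, -3.30075811e-04,
       -8.04201704e-04,  6.21973529e-04]), 'effort': array([-1.09455159e-03, -3.93682945e+01, -3.70171916e+01, -9.23343782e-05,
        6.83884675e-03,  2.96041003e-05]), 'tool_pos': array([0.22504602, 0.58239687, 0.23005665]), 'tool_rot': array([-0.57605447, -3.08770406,  0.00310567]), 'contact_force': array([-0.23977067,  0.53844061, -0.43244862]), 'wrist_torque': array([-0.04011416, -0.01504469,  0.00113046]), 'grip_force': 0.0, 'opening': 0.08554167267571913}
top {'fx': 506.5870848130972, 'fy': 506.5870848130972, 'cx': 275.51260299666563, 'cy': 215.59367209707779, 'rvec': array([ 2.12591116, -2.17076192,  0.11707578]), 'tvec': array([-0.01830438,  0.37255854,  1.22393049])}
side {'fx': 417.3631943339912, 'fy': 417.3631943339912, 'cx': 279.8704317917526, 'cy': 209.65390971160357, 'rvec': array([ 1.90639169, -0.46878717,  0.33121856]), 'tvec': array([-0.35253502,  0.12615454,  0.83134366])}
```

View pics/top0.png

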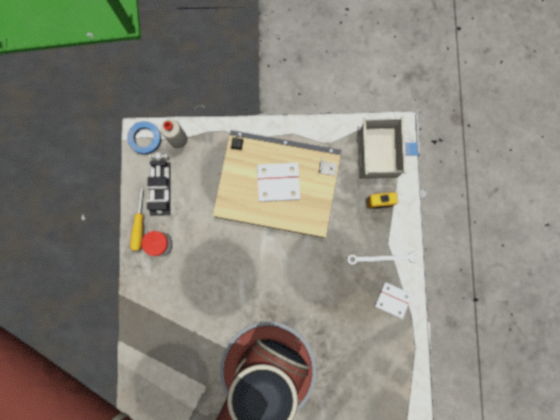

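View pics/side0.png

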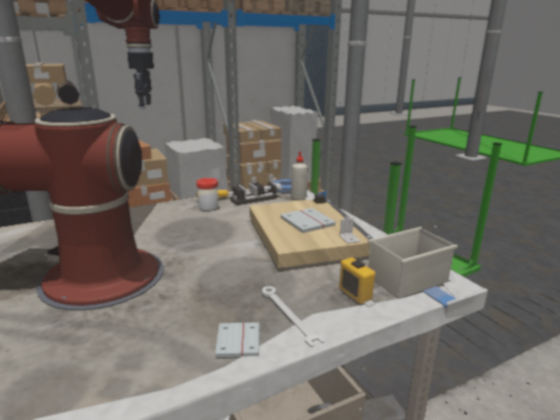

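The top view shows two plates with red lines. One lies on the block at px (279,182), the other is a smaller one on the cart at (393,300). I choose the one on the block. The end cap is at (237,144), the bracket at (328,168), and the trim runs from (231,134) to (340,151). I'll check the choice in a close crop.

```bash
cat > h.py <<'E'
import numpy as np,cv2
from station import ctrl,optics
from scipy.spatial.transform import Rotation as R
def unproj(cal,uv,z):
    Rm=R.from_rotvec(cal["rvec"]).as_matrix(); o=-Rm.T@cal["tvec"]
    uv=np.atleast_2d(uv).astype(float)
    d=np.c_[(uv[:,0]-cal["cx"])/cal["fx"],(uv[:,1]-cal["cy"])/cal["fy"],np.ones(len(uv))]@Rm
    return o+d*((z-o[2])/d[:,2])[:,None]
def wrist_unproj(d,obs,uv,z):
    T=np.array(d["mount"]); Rt=R.from_rotvec(obs["tool_rot"]).as_matrix()
    uv=np.atleast_2d(uv).astype(float); p=np.c_[(uv[:,0]-d["cx"])/d["fx"],(uv[:,1]-d["cy"])/d["fy"]]
    r=np.linalg.norm(p,axis=1); s=np.where(r>1e-9,np.sin(r)/np.maximum(r,1e-9),1)
    ray=np.c_[p*s[:,None],np.cos(r)]@T[:3,:3].T@Rt.T
    o=Rt@T[:3,3]+obs["tool_pos"]
    return o+ray*((z-o[2])/ray[:,2])[:,None]
E
python3 - <<'E'
from h import *
im=cv2.imread("pics/top0.png"); c=cv2.resize(im[115:245,205:355],None,fx=4.6,fy=4.6,interpolation=cv2.INTER_CUBIC)
cv2.imwrite("pics/crop0.png",c); print(c.shape)
cal=dict(np.load("cal_top.npz"))
print(unproj(cal,[[231,134],[340,151],[326,235],[215,215]],.04).round(4))
E
```

```text
(598, 690, 3)
[[ 0.5766  0.0802  0.04  ]
 [ 0.5268 -0.1883  0.04  ]
 [ 0.3201 -0.1472  0.04  ]
 [ 0.3747  0.1209  0.04  ]]
```

View pics/crop0.png

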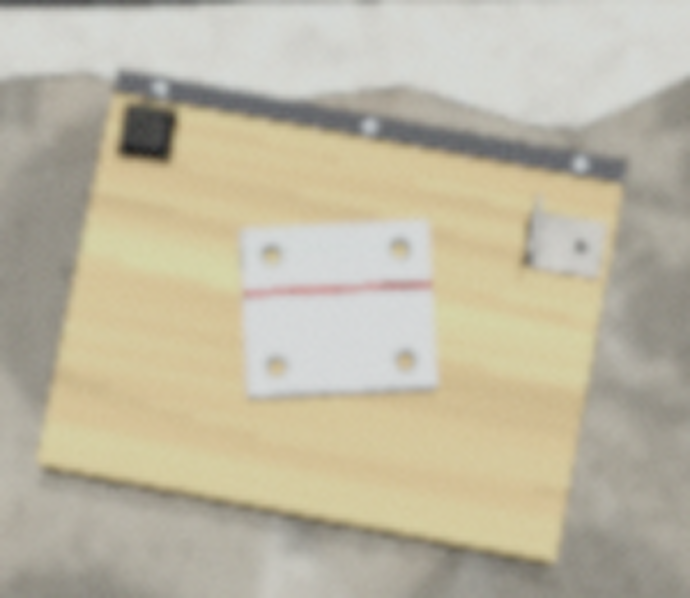

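The crop confirms the choice: the larger plate with four holes and a red line from (247,295) to (430,285). It is about 12° askew to the trim, whose outer edge runs from (120,72) to (627,160). Plan: set the fingers partly open, parallel to the trim, and push the rear edge with both tips so that the plate squares up.

```bash
cat >> h.py <<'E'
def relmove(target_pos,yaw_y):
    """shift in tool axes and turn so tool points straight down with tool y along world angle yaw_y (or opposite)"""
    o=ctrl.get_obs(); Rt=R.from_rotvec(o["tool_rot"])
    best=None
    for a in (yaw_y,yaw_y+np.pi):
        y=np.array([np.cos(a),np.sin(a),0]); z=np.array([0,0,-1.]); x=np.cross(y,z)
        t=(Rt.inv()*R.from_matrix(np.c_[x,y,z])).as_rotvec()
        if best is None or np.linalg.norm(t)<np.linalg.norm(best): best=t
    return Rt.inv().apply(np.array(target_pos)-o["tool_pos"]).round(4),best.round(4)
E
python3 - <<'E'
from h import *
cal=dict(np.load("cal_top.npz"))
f=lambda p:np.array([[205,115]])+(np.array(p)+.5)/4.6-.5
B=unproj(cal,f([[118,72],[627,160],[556,562],[40,467]]),.04)[:,:2]  # FL FR RR RL
ey=(B[0]-B[1])+(B[3]-B[2]); ey/=np.linalg.norm(ey); yaw=np.arctan2(-ey[0],ey[1]); ex=np.array([np.cos(yaw),np.sin(yaw)])
c=B.mean(0); print("block",c,np.degrees(yaw),[np.linalg.norm(B[i]-B[i-1]).round(4) for i in range(4)])
P=unproj(cal,f([[240,228],[429,220],[437,388],[249,397],[247,295],[430,285]]),.05)[:,:2]
M=np.c_[ex,[-ex[1],ex[0]]]
print("plate corners in block", ((P-c)@M).round(4), (P[:4].mean(0)).round(4))
np.savez("blk.npz",c=c,yaw=yaw)
# start pose
pc=((P[:4].mean(0)-c)@M)
s=c+M@np.array([((P[2:4]-c)@M)[:,0].min()-.03,pc[1]])
print("start xy",s, relmove([*s,.12],yaw+np.pi/2), R.from_rotvec(ctrl.get_obs()["tool_rot"]).as_matrix().round(3))
E
```

```text
block [ 0.4512015  -0.03237602] -11.603506607424865 [np.float64(0.2185), np.float64(0.2782), np.float64(0.2196), np.float64(0.2767)]
plate corners in block [[ 0.0342  0.0572]
 [ 0.0563 -0.0407]
 [-0.0317 -0.0608]
 [-0.0541  0.0356]
 [-0.0006  0.0468]
 [ 0.0219 -0.0474]] [ 0.4519 -0.0348]
start xy [ 0.36840642 -0.01760468] (array([-0.3501, -0.5078,  0.111 ]), array([-0.0019, -0.0004, -0.1663])) [[-0.933  0.36  -0.001]
 [ 0.36   0.933 -0.002]
 [ 0.    -0.002 -1.   ]]
```

```bash
python3 -m jog '[[[-0.35,-0.508,0],[0,0,-0.166]],[[-0.35,-0.508,0],[0,0,-0.166]],[[-0.35,-0.508,0],[0,0,-0.166]],[[-0.35,-0.508,0],[0,0,-0.166]],[[-0.35,-0.508,0],[0,0,-0.166]]]' 0.55
python3 - <<'E'
from h import *
b=np.load("blk.npz"); print(relmove([.3684,-.0176,.12],float(b["yaw"])+np.pi/2))
E
```

```text
t: 0.6
tool_pos: [0.2831, 0.3379, 0.2307]
tool_rot: [-0.316, -3.125, 0.001]
contact_force: [1.5, 0.1, -0.5]
opening: 0.0471
grip_force: 0.0
(array([-0.1548, -0.3311,  0.1109]), array([-0.0007, -0.0002,  0.0007]))
```

```bash
R='' ; python3 -m jog '[[[-0.155,-0.331,0],[0,0,0]],[[-0.155,-0.331,0],[0,0,0]],[[-0.155,-0.331,0],[0,0,0]],[[-0.155,-0.331,0],[0,0,0]],[[-0.155,-0.331,0],[0,0,0]]]'
python3 - <<'E'
from h import *
b=np.load("blk.npz"); print(relmove([.3684,-.0176,.12],float(b["yaw"])+np.pi/2))
E
```

```text
t: 1.1
tool_pos: [0.3414, 0.0949, 0.231]
tool_rot: [0.317, 3.125, 0.0]
contact_force: [0.9, 0.2, 0.6]
opening: 0.047
grip_force: 0.0
(array([-0.049 , -0.1048,  0.1111]), array([0.0003, 0.0008, 0.0004]))
```

```bash
python3 -m jog '[[[-0.049,-0.105,0.03],[0,0,0]],[[-0.049,-0.105,0.08],[0,0,0]],[[-0.049,-0.105,0.111],[0,0,0]],[[-0.049,-0.105,0.111],[0,0,0]],[[-0.049,-0.105,0.111],[0,0,0]]]'
python3 - <<'E'
from h import *
o=ctrl.get_obs(); d=optics.get_image("wrist"); cv2.imwrite("pics/w1.png",d["image"]); print({k:v for k,v in d.items() if k!="image"},o["tool_pos"])
import pickle; pickle.dump((d,o),open("w1.pkl","wb"))
E
```

```text
t: 1.6
tool_pos: [0.3657, -0.0164, 0.1163]
tool_rot: [-0.322, -3.117, -0.002]
contact_force: [0.2, 0.1, -0.5]
opening: 0.0466
grip_force: 0.0
{'fx': 325.19226210127806, 'fy': 325.19226210127806, 'cx': 280.0785849255526, 'cy': 209.3951686023544, 'mount': array([[-7.27102488e-04, -9.56537574e-01, -2.91608197e-01,
         7.43779887e-02],
       [ 9.99999481e-01, -9.03610631e-04,  4.70615750e-04,
         7.05805215e-04],
       [-7.13661915e-04, -2.91607703e-01,  9.56537735e-01,
        -1.43493359e-01],
       [ 0.00000000e+00,  0.00000000e+00,  0.00000000e+00,
         1.00000000e+00]])} [ 0.36571905 -0.01643676  0.11633741]
```

View pics/w1.png

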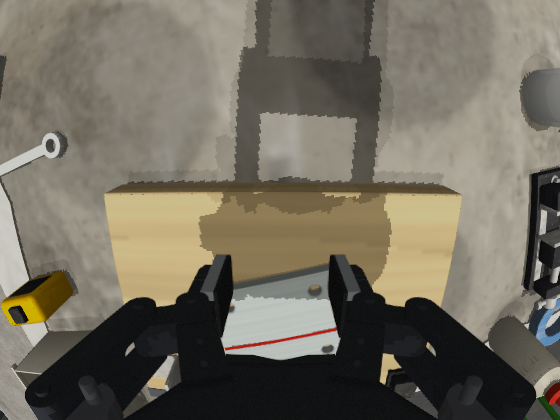

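The wrist view shows the rear of the plate between the opened fingers, with its rear edge around (240,279) to (328,265). The block's rear edge is level at row 193, so the tool is square to the block.

Run:
```python
from h import *
import pickle; d,o=pickle.load(open("w1.pkl","rb")); b=np.load("blk.npz"); yaw=float(b["yaw"])
M=np.array([[np.cos(yaw),-np.sin(yaw)],[np.sin(yaw),np.cos(yaw)]])
g=lambda uv,z:((wrist_unproj(d,o,uv,z)[:,:2]-b["c"])@M).round(4)
print("block rear",g([[120,193],[450,193]],.04)); print("plate rear",g([[240,276],[328,263]],.05)); print("red",g([[226,348],[337,328]],.05))
print("tcp",((o["tool_pos"][:2]-b["c"])@M).round(4)); print(relmove([.3684,-.0176,.044],yaw+np.pi/2))
```

```text
block rear [[-0.1084 -0.122 ]
 [-0.1075  0.1298]]
plate rear [[-0.0471 -0.0303]
 [-0.0574  0.0337]]
red [[ 0.0234 -0.0466]
 [ 0.0021  0.0448]]
tcp [-0.0869 -0.0016]
(array([-0.0018, -0.0013,  0.0748]), array([ 0.0004, -0.004 , -0.002 ]))
```

```bash
python3 -m jog '[[[0,0,0.04],[0,0,0]],[[0,0,0.065],[0,0,0]],[[0,0,0.072],[0,0,0]],[[0,0,0.072],[0,0,0]],[[0,0,0.072],[0,0,0]]]'
python3 - <<'E'
from h import *
o=ctrl.get_obs();print(o["tool_pos"],o["contact_force"])
im=optics.get_image("side")["image"]; cv2.imwrite("pics/s2.png",cv2.resize(im[160:280,230:400],None,fx=4.6,fy=4.6,interpolation=cv2.INTER_CUBIC))
E
```

```text
t: 2.15
tool_pos: [0.3701, -0.016, 0.0505]
tool_rot: [0.316, 3.122, -0.001]
contact_force: [0.5, -0.2, -0.1]
opening: 0.0469
grip_force: 0.0
[ 0.37008223 -0.01600763  0.05045649] [ 0.52561911 -0.21536035 -0.0717889 ]
```

View pics/s2.png

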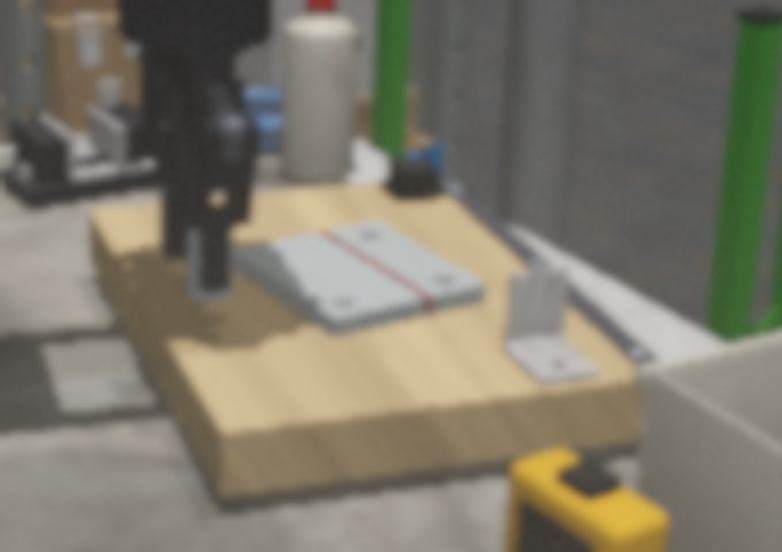

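The side crop shows the fingers behind the plate, with the near tip at crop (208,300), a little above the block top. I'll work out the tip height.

Run:
```python
from h import *
c=dict(np.load("cal_side.npz")); o=ctrl.get_obs(); b=np.load("blk.npz"); yaw=float(b["yaw"]); M=np.array([[np.cos(yaw),-np.sin(yaw)],[np.sin(yaw),np.cos(yaw)]])
K=np.array([[c["fx"],0,c["cx"]],[0,c["fy"],c["cy"]],[0,0,1]],float)
for w in(-.024,-.03,-.036):
  for z in (.04,.045,.05,.055,.06):
    xy=o["tool_pos"][:2]+M@[0,w]
    p=cv2.projectPoints(np.array([[*xy,z]]),c["rvec"],c["tvec"],K,None)[0].ravel(); print(w,z,((p-[230,160]+.5)*4.6-.5).round(0))
print(relmove([*(b["c"]+M@[-.084,-.001]),.041],yaw+np.pi/2))
```

```text
-0.024 0.04 [209. 315.]
-0.024 0.045 [209. 305.]
-0.024 0.05 [209. 296.]
-0.024 0.055 [209. 287.]
-0.024 0.06 [209. 277.]
-0.03 0.04 [212. 320.]
-0.03 0.045 [212. 310.]
-0.03 0.05 [212. 301.]
-0.03 0.055 [213. 291.]
-0.03 0.06 [213. 282.]
-0.036 0.04 [216. 324.]
-0.036 0.045 [216. 315.]
-0.036 0.05 [216. 306.]
-0.036 0.055 [216. 296.]
-0.036 0.06 [216. 287.]
(array([ 0.0014, -0.0006,  0.0096]), array([-0.0001,  0.004 ,  0.0004]))
```

```bash
python3 -m jog '[[[0,0,0.003],[0,0,0]],[[0,0,0.003],[0,0,0]],[[0,0,0.003],[0,0,0]],[[0,0,0.003],[0,0,0]]]'
python3 - <<'E'
from h import *
o=ctrl.get_obs();print(o["tool_pos"],o["contact_force"])
E
```

```text
t: 2.6
tool_pos: [0.3686, -0.0161, 0.0455]
tool_rot: [0.318, 3.125, -0.0]
contact_force: [0.3, -0.9, 0.4]
opening: 0.0468
grip_force: 0.0
[ 0.36859977 -0.01608851  0.04550774] [ 0.32259574 -0.87770915  0.44490651]
```

```bash
python3 -m jog '[[[-0.004,0,0.002],[0,0,0]],[[-0.01,0,0.002],[0,0,0]],[[-0.016,0,0.002],[0,0,0]],[[-0.022,0,0.002],[0,0,0]],[[-0.028,0,0.002],[0,0,0]]]'
python3 -m jog '[[[-0.006,0,0],[0,0,0]],[[-0.012,0,0],[0,0,0]],[[-0.018,0,0],[0,0,0]],[[-0.024,0,0],[0,0,0]],[[-0.024,0,0],[0,0,0]]]'
python3 - <<'E'
from h import *
im=optics.get_image("top")["image"]; cv2.imwrite("pics/t3.png",cv2.resize(im[115:245,205:355],None,fx=4.6,fy=4.6,interpolation=cv2.INTER_CUBIC))
im=optics.get_image("side")["image"]; cv2.imwrite("pics/s3.png",cv2.resize(im[160:280,230:400],None,fx=4.6,fy=4.6,interpolation=cv2.INTER_CUBIC))
E
```

```text
t: 3.1
tool_pos: [0.3957, -0.0214, 0.0429]
tool_rot: [-0.317, -3.123, -0.001]
contact_force: [-3.5, 1.7, 0.9]
opening: 0.0472
grip_force: 1.6
t: 3.6
tool_pos: [0.4206, -0.027, 0.0436]
tool_rot: [0.318, 3.124, -0.001]
contact_force: [1.0, -0.1, -0.0]
opening: 0.047
grip_force: 0.0
```

View pics/s3.png

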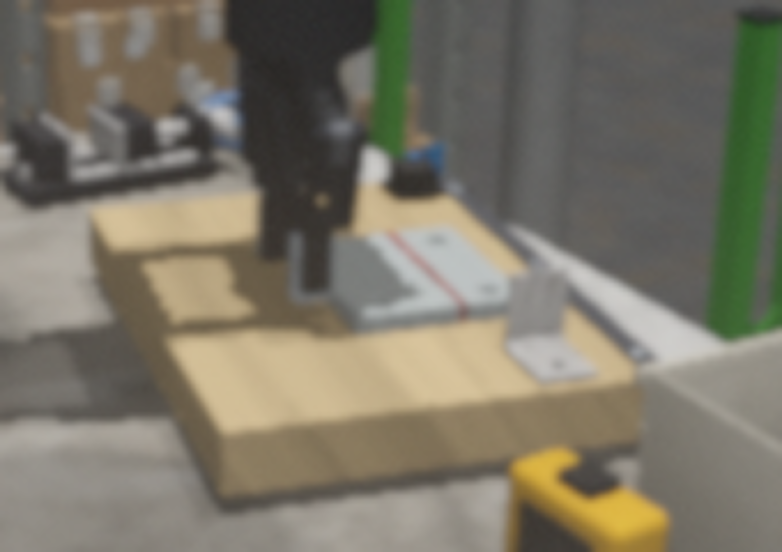

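The plate has squared up against both fingers at crop (340,290), and it will clear the bracket by about 40 mm. I'll keep pushing.

```bash
python3 -m jog '[[[-0.006,0,0],[0,0,0]],[[-0.012,0,0],[0,0,0]],[[-0.018,0,0],[0,0,0]],[[-0.024,0,0],[0,0,0]],[[-0.03,0,0],[0,0,0]]]'
python3 -m jog '[[[-0.006,0,0],[0,0,0]],[[-0.012,0,0],[0,0,0]],[[-0.018,0,0],[0,0,0]],[[-0.018,0,0],[0,0,0]],[[-0.018,0,0],[0,0,0]]]'
python3 - <<'E'
from h import *
import pickle
o=ctrl.get_obs(); d=optics.get_image("wrist"); pickle.dump((d,o),open("w4.pkl","wb"))
t=optics.get_image("top")["image"]; s=optics.get_image("side")["image"]; cv2.imwrite("pics/s4full.png",s); cv2.imwrite("pics/t4full.png",t)
A=cv2.resize(t[120:200,220:350],None,fx=4,fy=4,interpolation=cv2.INTER_CUBIC)
B=cv2.resize(s[190:260,290:380],(520,280),interpolation=cv2.INTER_CUBIC)
cv2.imwrite("pics/m4.png",np.vstack([A,B[:280]]))
b=np.load("blk.npz"); yaw=float(b["yaw"]); M=np.array([[np.cos(yaw),-np.sin(yaw)],[np.sin(yaw),np.cos(yaw)]]); print(((o["tool_pos"][:2]-b["c"])@M).round(4),o["contact_force"])
E
```

```text
t: 4.2
tool_pos: [0.4492, -0.0327, 0.0432]
tool_rot: [-0.318, -3.125, 0.0]
contact_force: [-2.8, -0.0, 2.1]
opening: 0.047
grip_force: 2.0
t: 4.7
tool_pos: [0.4674, -0.0364, 0.0436]
tool_rot: [0.318, 3.123, -0.0]
contact_force: [-0.6, 0.2, -0.4]
opening: 0.0471
grip_force: 0.0
[ 0.0167 -0.0007] [-0.56555454  0.24810454 -0.42277521]
```

View pics/m4.png

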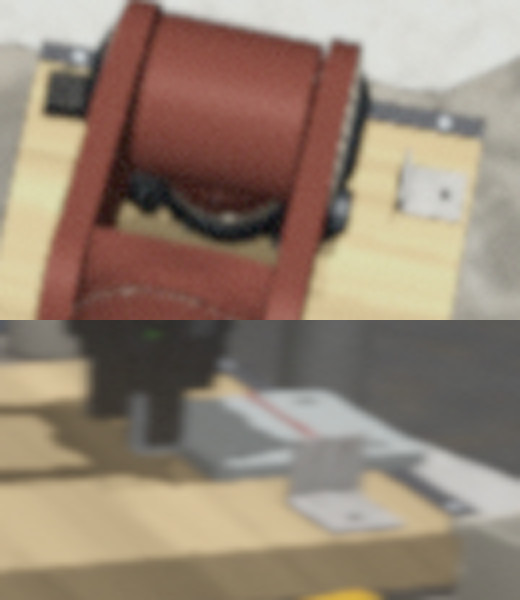

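The top view is hidden by the arm. The side view shows the plate square, with its leading edge past the trim and the line still inside it. I'll push a bit more, then lift and move the wrist camera above the edge.

```bash
python3 -m jog '[[[-0.006,0,0],[0,0,0]],[[-0.012,0,0],[0,0,0]],[[-0.018,0,0],[0,0,0]],[[-0.018,0,0],[0,0,0]],[[-0.018,0,0],[0,0,0]]]'
python3 - <<'E'
from h import *
o=ctrl.get_obs()
b=np.load("blk.npz"); yaw=float(b["yaw"]); M=np.array([[np.cos(yaw),-np.sin(yaw)],[np.sin(yaw),np.cos(yaw)]]); print(((o["tool_pos"][:2]-b["c"])@M).round(4))
E
python3 -m jog '[[[0.015,0,0],[0,0,0]],[[0.015,0,-0.05],[0,0,0]],[[0,0,-0.1],[0,0,0]],[[-0.05,0,-0.15],[0,0,0]],[[-0.1,0,-0.16],[0,0,0]]]'
python3 -m jog '[[[-0.05,0,0],[0,0,0]],[[-0.058,0,0],[0,0,0]],[[-0.058,0,0],[0,0,0]],[[-0.058,0,0],[0,0,0]],[[-0.058,0,0],[0,0,0]]]'
python3 - <<'E'
from h import *
import pickle
o=ctrl.get_obs(); d=optics.get_image("wrist"); pickle.dump((d,o),open("w5.pkl","wb")); cv2.imwrite("pics/w5.png",d["image"]); print(o["tool_pos"],o["dq"].round(3))
E
```

```text
t: 5.35
tool_pos: [0.485, -0.04, 0.0435]
tool_rot: [0.318, 3.124, -0.0]
contact_force: [0.9, 0.1, -0.5]
opening: 0.0468
grip_force: 0.0
[ 0.0346 -0.0007]
t: 5.85
tool_pos: [0.5658, -0.0565, 0.2011]
tool_rot: [0.317, 3.117, -0.002]
contact_force: [1.0, 0.4, 0.5]
opening: 0.0471
grip_force: 0.0
t: 6.35
tool_pos: [0.6188, -0.0674, 0.1957]
tool_rot: [-0.318, -3.125, -0.0]
contact_force: [0.1, 0.0, -0.3]
opening: 0.0466
grip_force: 0.0
[ 0.61875285 -0.06736933  0.19567993] [ 0.001 -0.008  0.    -0.     0.    -0.   ]
```

View pics/w5.png

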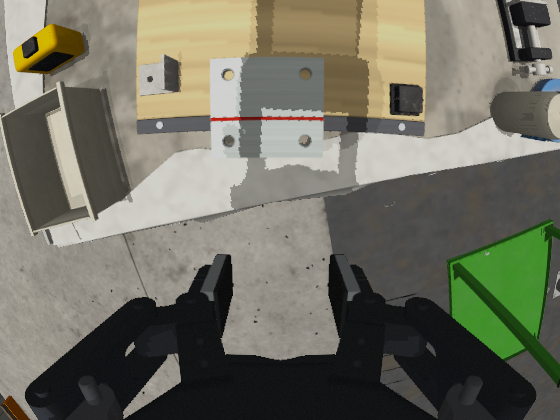

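The wrist view shows the red line at row ~119 (columns 211–323) and the trim's outer edge at row ~136. They are nearly parallel, with about 17 px to go. Both neighbours are clear. Now to measure it.

```bash
cat >> h.py <<'E'
def measure(d,o,r0=90,r1=160,el=(145,205),er=(335,420),pc=(214,320)):
    im=d["image"].astype(float); red=im[:,:,2]-im[:,:,:2].max(2); g=im.mean(2)
    L=[];rows=np.arange(r0,r1)
    for u in range(*pc):
        w=np.clip(red[r0:r1,u]-40,0,None)
        if w.sum()>40: L.append((u,(w*rows).sum()/w.sum()))
    E=[]
    for u in [*range(*el),*range(*er)]:
        c=g[r0:r1,u]; dk=np.where(c<95)[0]
        if len(dk)==0: continue
        k=dk.max()
        if k+4>=len(c): continue
        lo,hi=c[k-2],c[k+4]; h=(lo+hi)/2
        for j in range(k-2,k+4):
            if c[j]<=h<c[j+1]: E.append((u,r0+j+(h-c[j])/(c[j+1]-c[j]))); break
    L,E=np.array(L),np.array(E)
    Lw=wrist_unproj(d,o,L,.05)[:,:2]; Ew=wrist_unproj(d,o,E,.04)[:,:2]
    def fit(P):
        for _ in range(4):
            c=P.mean(0); v=np.linalg.svd(P-c)[2][0]; v*=np.sign(v[1]); n=np.array([v[1],-v[0]]); r=(P-c)@n
            P=P[abs(r)<max(2*r.std(),2e-4)]
        return c,v,n,r.std(),len(P)
    cl,vl,nl,sl,nL=fit(Lw); ce,ve,ne,se,nE=fit(Ew)
    ang=np.degrees(np.arctan2(vl[0]*ve[1]-vl[1]*ve[0],vl@ve))
    print("gap mm",((ce-cl)@ne*1e3).round(2),"rot err deg (line-edge)",round(-ang,2),"edge yaw",np.degrees(np.arctan2(-ve[0],ve[1])).round(2),"resid",sl*1e3,se*1e3,nL,nE, "ends mm",[(((ce-p)@ne)*1e3).round(2) for p in (cl-vl*.05,cl+vl*.05)])
    return ce,ve,ne,cl
E
python3 - <<'E'
from h import *
import pickle; d,o=pickle.load(open("w5.pkl","rb")); measure(d,o)
for u in (170,370,400): print(u,d["image"].mean(2)[115:145,u].astype(int))
E
```

```text
gap mm 11.15 rot err deg (line-edge) 0.34 edge yaw -12.04 resid 0.10815289345813575 0.2660388433097572 100 108 ends mm [np.float64(10.85), np.float64(11.44)]
170 [176 165 118  85  93  95  96  96  96  97  95  94  95  96  95  96  92 104
 143 150 151 150 150 148 147 146 148 149 149 150]
370 [162 145 105  78  81  82  83  85  83  81  80  83  83  82  83  84  80 137
 192 205 204 205 204 204 204 204 204 203 204 205]
400 [146 180 180 165 135  75  95  93 151 192 198 199 198 198 191 146  95  96
  94  67 203 204 204 204 204 204 203 202 202 201]
```

```bash
sed -i 's/c<95/c<118/' h.py
python3 - <<'E'
from h import *
import pickle; d,o=pickle.load(open("w5.pkl","rb")); measure(d,o)
b=np.load("blk.npz"); yaw=float(b["yaw"]); M=np.array([[np.cos(yaw),-np.sin(yaw)],[np.sin(yaw),np.cos(yaw)]])
print(relmove([*(b["c"]+M@[.02,-.0007]),.0435],np.radians(-12.1+90)), np.degrees(np.arctan2(*R.from_rotvec(o["tool_rot"]).as_matrix()[:2,1]*[-1,1])))
E
```

```text
gap mm 11.21 rot err deg (line-edge) 0.36 edge yaw -12.07 resid 0.10815289345813575 0.32450361617521256 100 119 ends mm [np.float64(10.89), np.float64(11.53)]
(array([ 0.1513, -0.0002,  0.1523]), array([0.    , 0.0003, 0.0086])) -11.609887285787863
```

```bash
python3 -m jog '[[[0.05,0,0],[0,0,0.0065]],[[0.1,0,0],[0,0,0.0065]],[[0.15,0,0.01],[0,0,0.0065]],[[0.155,0,0.05],[0,0,0.0065]],[[0.155,0,0.09],[0,0,0.0065]]]'
python3 -m jog '[[[0,0,0.03],[0,0,0]],[[0,0,0.055],[0,0,0]],[[0,0,0.0615],[0,0,0]],[[0,0,0.0615],[0,0,0]],[[0,0,0.0615],[0,0,0]]]'
python3 - <<'E'
from h import *
o=ctrl.get_obs();b=np.load("blk.npz"); yaw=float(b["yaw"]); M=np.array([[np.cos(yaw),-np.sin(yaw)],[np.sin(yaw),np.cos(yaw)]])
print(((o["tool_pos"][:2]-b["c"])@M).round(4),relmove([*(b["c"]+M@[.0441,-.0007]),.0435],np.radians(-12+90)),o["tool_pos"],o["contact_force"])
E
```

```text
t: 6.9
tool_pos: [0.4674, -0.0362, 0.1071]
tool_rot: [0.327, 3.117, -0.002]
contact_force: [0.6, -1.9, -1.1]
opening: 0.0467
grip_force: 0.0
t: 7.4
tool_pos: [0.469, -0.0367, 0.0457]
tool_rot: [0.328, 3.122, -0.001]
contact_force: [0.8, -0.5, -0.7]
opening: 0.0471
grip_force: 0.0
[ 0.0183 -0.0007] (array([-0.0258,  0.0001,  0.0023]), array([-0.0001,  0.0027,  0.0002])) [ 0.46901489 -0.03671286  0.04569917] [ 0.84586316 -0.47634275 -0.68069943]
```

```bash
python3 -m jog '[[[-0.005,0,0.001],[0,0,0]],[[-0.01,0,0.001],[0,0,0]],[[-0.015,0,0.001],[0,0,0]],[[-0.02,0,0.001],[0,0,0]],[[-0.023,0,0.001],[0,0,0]]]'
python3 -m jog '[[[-0.002,0,0],[0,0,0]],[[-0.002,0,0],[0,0,0]],[[-0.002,0,0],[0,0,0]]]'
python3 - <<'E'
from h import *
o=ctrl.get_obs();b=np.load("blk.npz"); yaw=float(b["yaw"]); M=np.array([[np.cos(yaw),-np.sin(yaw)],[np.sin(yaw),np.cos(yaw)]])
print(((o["tool_pos"][:2]-b["c"])@M).round(4))
E
python3 -m jog '[[[0.015,0,0],[0,0,0]],[[0.015,0,-0.05],[0,0,0]],[[0,0,-0.1],[0,0,0]],[[-0.05,0,-0.15],[0,0,0]],[[-0.1,0,-0.152],[0,0,0]]]'
python3 -m jog '[[[-0.045,0,0],[0,0,0]],[[-0.045,0,0],[0,0,0]],[[-0.045,0,0],[0,0,0]],[[-0.045,0,0],[0,0,0]],[[-0.045,0,0],[0,0,0]]]'
python3 - <<'E'
from h import *
import pickle
o=ctrl.get_obs(); d=optics.get_image("wrist"); pickle.dump((d,o),open("w6.pkl","wb")); measure(d,o)
cv2.imwrite("pics/w6.png",cv2.resize(d["image"][60:190,120:440],None,fx=2.4,fy=2.4))
E
```

```text
t: 7.9
tool_pos: [0.4902, -0.0412, 0.0431]
tool_rot: [-0.328, -3.122, -0.0]
contact_force: [-5.8, 1.3, 4.3]
opening: 0.0469
grip_force: 2.6
t: 8.2
tool_pos: [0.4923, -0.0417, 0.0429]
tool_rot: [-0.328, -3.124, 0.0]
contact_force: [-2.9, 0.5, 2.7]
opening: 0.0468
grip_force: 1.7
[ 0.0421 -0.0008]
t: 8.7
tool_pos: [0.5766, -0.0594, 0.1964]
tool_rot: [0.326, 3.113, -0.002]
contact_force: [1.0, -0.2, 1.4]
opening: 0.0468
grip_force: 0.0
t: 9.2
tool_pos: [0.6164, -0.0679, 0.1905]
tool_rot: [0.328, 3.124, -0.0]
contact_force: [0.3, 0.5, -0.0]
opening: 0.0473
grip_force: 0.0
gap mm 4.04 rot err deg (line-edge) -0.04 edge yaw -12.02 resid 0.06704308166416288 0.2557789429894873 101 115 ends mm [np.float64(4.08), np.float64(4.01)]
```

View pics/w6.png

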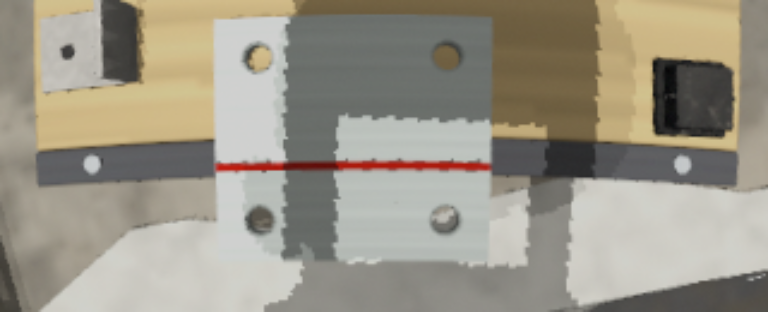

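The line is now parallel to the edge (–0.04°) at crop row ~166, about 4.0 mm short. Final nudge of 4 mm.

```bash
python3 -m jog '[[[0.05,0,0],[0,0,0]],[[0.1,0,0],[0,0,0]],[[0.15,0,0.01],[0,0,0]],[[0.16,0,0.05],[0,0,0]],[[0.16,0,0.09],[0,0,0]]]'
python3 -m jog '[[[0,0,0.03],[0,0,0]],[[0,0,0.055],[0,0,0]],[[0,0,0.0615],[0,0,0]],[[0,0,0.0615],[0,0,0]],[[0,0,0.0615],[0,0,0]]]'
python3 -m jog '[[[-0.005,0,0],[0,0,0]],[[-0.01,0,0],[0,0,0]],[[-0.014,0,0],[0,0,0]],[[-0.0165,0,0],[0,0,0]],[[-0.0165,0,0],[0,0,0]]]'
python3 - <<'E'
from h import *
o=ctrl.get_obs();b=np.load("blk.npz"); yaw=float(b["yaw"]); M=np.array([[np.cos(yaw),-np.sin(yaw)],[np.sin(yaw),np.cos(yaw)]])
print(((o["tool_pos"][:2]-b["c"])@M).round(4))
E
```

```text
t: 9.75
tool_pos: [0.46, -0.0346, 0.1015]
tool_rot: [0.327, 3.118, -0.001]
contact_force: [0.0, 0.4, -0.4]
opening: 0.0469
grip_force: 0.0
t: 10.25
tool_pos: [0.461, -0.035, 0.0397]
tool_rot: [0.328, 3.122, -0.0]
contact_force: [1.2, -0.1, 0.9]
opening: 0.0475
grip_force: 0.0
t: 10.75
tool_pos: [0.4772, -0.0385, 0.0388]
tool_rot: [0.328, 3.124, -0.0]
contact_force: [-0.4, -0.4, -0.4]
opening: 0.0472
grip_force: 0.0
[ 0.0267 -0.0008]
```

```bash
python3 -m jog '[[[-0.004,0,-0.0035],[0,0,0]],[[-0.009,0,-0.0035],[0,0,0]],[[-0.014,0,-0.0035],[0,0,0]],[[-0.0175,0,-0.0035],[0,0,0]],[[-0.0185,0,-0.0035],[0,0,0]]]'
python3 -m jog '[[[0,0,0],[0,0,0]],[[0,0,0],[0,0,0]],[[0,0,0],[0,0,0]]]'
python3 - <<'E'
from h import *
b=np.load("blk.npz"); yaw=float(b["yaw"]); M=np.array([[np.cos(yaw),-np.sin(yaw)],[np.sin(yaw),np.cos(yaw)]])
o=ctrl.get_obs();print(((o["tool_pos"][:2]-b["c"])@M).round(5),o["tool_pos"])
E
```

```text
t: 11.25
tool_pos: [0.4942, -0.0421, 0.042]
tool_rot: [-0.328, -3.121, -0.0]
contact_force: [-5.5, 0.9, 4.4]
opening: 0.0471
grip_force: 2.7
t: 11.55
tool_pos: [0.4943, -0.0421, 0.042]
tool_rot: [-0.328, -3.123, 0.0]
contact_force: [-4.8, 0.3, 3.7]
opening: 0.047
grip_force: 2.5
[ 0.04416 -0.00086] [ 0.49428382 -0.04209812  0.04196906]
```

```bash
cat > p.py <<'E'
from h import *
b=np.load("blk.npz"); yaw=float(b["yaw"]); M=np.array([[np.cos(yaw),-np.sin(yaw)],[np.sin(yaw),np.cos(yaw)]])
o=ctrl.get_obs();print(((o["tool_pos"][:2]-b["c"])@M).round(5))
E
python3 -m jog '[[[-0.0015,0,0],[0,0,0]],[[-0.0015,0,0],[0,0,0]],[[-0.0015,0,0],[0,0,0]]]' | grep force; python3 p.py
python3 -m jog '[[[0.015,0,0],[0,0,0]],[[0.015,0,-0.05],[0,0,0]],[[0,0,-0.1],[0,0,0]],[[-0.05,0,-0.15],[0,0,0]],[[-0.1,0,-0.152],[0,0,0]]]' >/dev/null
python3 -m jog '[[[-0.045,0,0],[0,0,0]],[[-0.045,0,0],[0,0,0]],[[-0.045,0,0],[0,0,0]],[[-0.045,0,0],[0,0,0]],[[-0.045,0,0],[0,0,0]]]'
python3 - <<'E'
from h import *
import pickle
o=ctrl.get_obs(); d=optics.get_image("wrist"); pickle.dump((d,o),open("w7.pkl","wb")); measure(d,o)
E
```

```text
contact_force: [-1.7, 0.3, 1.5]
grip_force: 1.4
[ 0.04621 -0.00082]
t: 12.85
tool_pos: [0.6203, -0.0687, 0.1897]
tool_rot: [0.328, 3.123, -0.0]
contact_force: [-0.6, 0.4, 0.4]
opening: 0.0469
grip_force: 0.0
gap mm 0.19 rot err deg (line-edge) -0.16 edge yaw -12.02 resid 0.06300689470115038 0.28839949782371355 104 114 ends mm [np.float64(0.33), np.float64(0.06)]
```

Run:
```python
import pickle,cv2,numpy as np
from station import optics
d,_=pickle.load(open("w7.pkl","rb")); a=cv2.resize(d["image"][70:180,120:440],None,fx=2.4,fy=2.4)
s=cv2.resize(optics.get_image("side")["image"][170:270,240:420],(768,330),interpolation=cv2.INTER_CUBIC)
cv2.imwrite("pics/f.png",np.vstack([a,s]))
```

```text
(no output)
```

View pics/f.png

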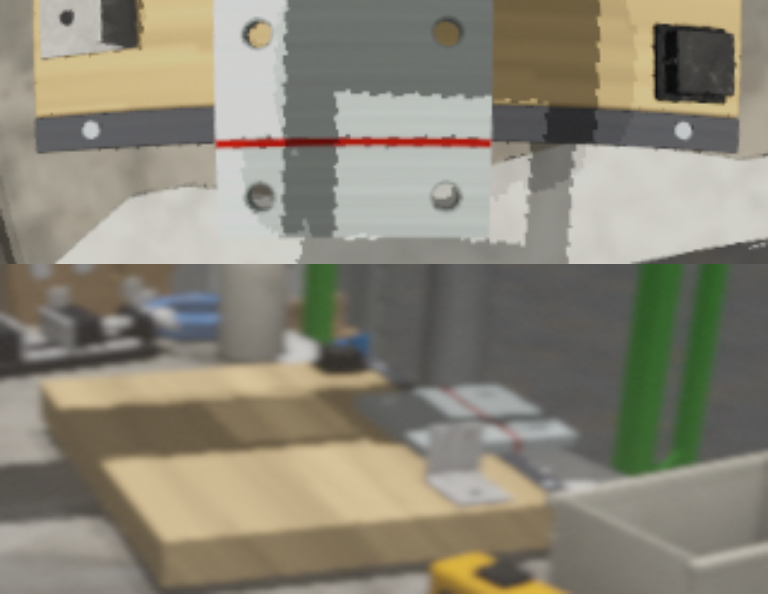

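The red line at crop row ~143 continues the trim's outer edge on both sides. The plate lies flat, and the end cap and bracket have not moved. Handing in.

```bash
python3 -c "
from station import job
print(job.finish_job())"
```

```text
the job is handed in; nothing more can be done
None
```

The job is handed in: the larger plate lies flat with its red line along the trim's outer edge, measured at about 0.2 mm short and 0.2° off parallel, after about 13 s of the 40 s; I pushed only the plate, and the end cap and bracket beside it look undisturbed.

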